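Dock a cordless-tool battery pack through the charger's dust flaps

TASK

Charge the battery pack with the red band: put it nose first into the leaning charging dock, through the spring dust flaps, and press it firmly but without forcing until the connector at the bottom of the bay is fully home. Then come out so that both flaps close behind the pack. Leave the pack with the blue band where it stands.

Things in the scene. Friction and masses are not known exactly. Their poses are not given: they have to be found in the camera images.
- pack_mid (a point): centre of the battery pack with the red band: a black block 24 (its x) by 60 (its y) by 80 mm (its z), about 0.25 kg, standing upright on the bench on its grey nose; this point is 40 mm above the nose end and 40 mm below the flat tail. Lowest 8 mm stepped in by 2.5 mm all round; red band 7 to 21 mm below the tail. z points from nose to tail; a half turn about z makes no difference
- spare_mid (a point): centre of the other pack, the same but with a blue band; to be left alone
- dock: charging dock, black and grey with a yellow bezel, screwed to the bench, 150 x 116 mm foot; origin at the centre of its underside
- bay: the dock's shaft, leaning 30 degrees from vertical. Origin: centre of its mouth, in the flush outer plane of the yellow bezel (64 x 80 mm outside). z points out of the mouth along the shaft (up, toward the robot); the pack goes in along -z, its 60 mm side along the bay's y (opening 66 mm), its 24 mm side along x, either way round. Opening in x 44 mm over the middle 54 mm of y; ribs in the corners slope in to 27 mm apart in x at 12 mm depth and guide the pack from there
- flap_far (a joint): orange dust flap hinged 3 mm inside the mouth on its far (+x) long edge, 21 mm from hinge to free edge; rad, 0 shut, opens inward to 1.5. A spring shuts it (0.036 N m shut, 0.054 N m wide open). It can shut only once pack or fingers are clear of the first 24 mm below the mouth plane
- flap_near (a joint): the same flap on the near (-x) long edge of the mouth; the two meet in the middle
- connector (a joint): travel of the grey connector at the bottom of the bay, m: 0 at start, 0.012 home at a hard stop; stays where left. Pushing pack and connector takes 8 to 14 N, about 20 N is felt at the stop, over 60 N damages it. Home, the pack's tail lies 24 to 33 mm below the mouth plane, at an unmeasured depth that differs each time: feel for it, shut fingertips following the tail in
Mind the look-alikes: they are no part of the job. Leave any pink or yellow look-alike of the part that bears pack_mid alone.

How it is judged (in metres and radians):
On the way:
1. the pack's nose has pushed both flaps open and the pack stands in line in the bay's mouth (value of joint each of flap_far, flap_near above 0.5 rad and angle between the z axis of pack_mid and the z axis of bay, either way round below 0.3 rad and z of pack_mid in the frame of bay below 0.02 m), for 0.1 s.
At the end, for the whole second after the job is handed in: The red-banded pack rests nose down in the bay, in line with it within 0.15 rad, its centre at least 60 mm below the mouth plane, with the connector pressed to within 1.5 mm of its full 12 mm; both flaps are shut within 0.1 rad; the blue-banded pack has moved less than 20 mm (value of joint connector above 0.0105 m and value of joint each of flap_far, flap_near below 0.1 rad and z of pack_mid in the frame of bay below -0.06 m and distance between pack_mid and bay below 0.085 m and angle between the z axis of pack_mid and the z axis of bay, either way round below 0.15 rad and not (angle between pack_mid's own z axis and vertical above 1.2 rad) and linear speed of pack below 0.02 m/s and distance of spare_mid from where it was at the start of the episode below 0.02 m); the robot touches nothing.
It fails at once if the pack is forced: more than 60 N between the red-banded pack and the dock (contact force between pack and dock above 60 N).
It fails at once if the blue-banded pack is shifted or knocked over (distance of spare_mid from where it was at the start of the episode above 0.02 m).
It also fails if it takes over 45 s, if anything falls off the work surface, if the arm or the gripper's body presses on something with over 40 N, if the wrist force passes 120 N, or if a joint passes its speed limit or range.

ROBOT

A 6-joint arm with a two-finger parallel gripper is mounted at the origin on the work surface; the furniture and walls round the work are solid. World frame = base frame: x ahead of the robot, y to its left, z up, the work surface at z = 0. Lengths are in mm, angles in degrees, forces in N, time in s.
With the tool pointing down it reaches from about 350 to 850 mm from the base axis. Payload 8.1 kg.
Tool frame: the origin (TCP) lies at the very end of the fingers, on their centre line; the grasp point (between the pads) lies 19 mm behind it; z points along the fingers, y is the direction in which the jaws open and shut (so a half turn about z gives the same grasp; the last joint's range is limited). The gripper opens to 85 mm and grips with 20 to 120 N. Pads are 22 mm wide; open, the fingers measure 114 mm over their backs; the gripper's body (76 mm by 85 mm) begins 54 mm behind the grasp point. The pads swing forward as they close: fully open they stand 13 mm farther back than shut.
Start: joints at [-72.273, 7.471, 85.268, -0, 87.261, -4.893], TCP at [230.794, -553.841, 231.292] pointing down, gripper open.
Joint ranges: [-169.43, 169.43], [-51.17, 129.36], [1.28, 143.12], [-76.62, 256.62], [0, 156.53], [-152.29, 152.29]. Speed limits (degrees/s): [136.94, 136.94, 159.86, 180, 180, 180].

INTERFACE

Orientations are given as [roll, pitch, yaw] about the fixed x, y, z axes, in that order (R = Rz(yaw) Ry(pitch) Rx(roll)).
In Python, from bench import r gives the robot as it stands.
- The arm moves only by the shell command python3 -m jog 'ROWS' [OPENING] [FORCE]. ROWS is JSON, a list of rows, each a list of 6 numbers: the shift along the tool's x, y, z normalised to -1 to 1, where 1 is 0.25 m, then the turn, a rotation vector about the tool's x, y, z normalised to -1 to 1, where 1 is pi rad. In form: [[x, y, z, ax, ay, az], ...]. A call has 1 to 10 rows; each row is the pose to reach, as a shift and turn from the pose commanded when the call began, along the tool's axes at that moment, turning the shorter way round; what a row does not reach only later rows make up. A row lasts 1/10 s, in which the tool goes at most 50 mm and 8.59 degrees, less where a joint would pass 70% of its speed; a pose out of reach is approached as far as the arm can. A call with a number of a shift or a turn outside -1 to 1 is refused whole. A call with a gripper value outside its range is refused whole. OPENING is the opening, from 0 (shut) to 1 (fully open), set as the call begins (- or left out, the last holds). The fingers move at their own pace and stop on an object; FORCE is the grip in N (left out, the last holds). Time passes only in rows, so rows that repeat a pose let the fingers close. It gives the time, the measured TCP pose, the force and the opening at its end, in the units of the state.
- r.sense(): the state, without advancing time (a new reading comes with each control period).
- r.snapshot(name): name is "side" or "top" or "wrist"; returns a dict with "pixels" (400x640x3 uint8, red, green, blue), "intrinsics" (3x3 intrinsics, pixels), "dist" ([k1, k2, p1, p2, k3] as OpenCV has them; the pictures are not rectified), "extrinsics" (4x4, takes a point from camera to world coordinates). Camera axes: x right, y down, z forward; pixel columns grow to the right and rows downward; lengths in mm; the calibration is good to about 2 mm. A picture is of the moment at which its call begins. There is no depth.
- r.hand_in(): hands the job in, once; it reports no verdict.
The state is a dict: "time": time; "joint_pos": joint angles; "qd": joint speeds; "joint_efforts": joint torques, N m; "tool_pos": TCP position; "tcp_rot": TCP orientation; "ft_force": force on the tool from outside, world axes, zero at the start; "wrist_torque": the same for the moment, N m; "finger_gap": finger opening in mm.
Only numpy, scipy, OpenCV 4.12 (cv2) and the standard library are available. Lean on these libraries where they do the work, as an engineer would, in place of code of your own. Each camera call takes 0.05 s, during which the arm holds its last target.

## Working session

There is one attempt and no reset: what is moved stays moved. The work goes in short steps, Python scripts to look and compute and a shell command to move; the robot and the scene stay as the last step left them, time stands still between calls to the robot, and variables do not carry over. Pictures are saved under pics/ and viewed, and the job is handed in when it is done.

```bash
ls; mkdir -p pics; python3 - <<'E'
from bench import r
import cv2,numpy as np
print(r.sense())
for n in("side","top","wrist"):
    s=r.snapshot(n); cv2.imwrite(f"pics/{n}0.png",s["pixels"][:,:,::-1]); print(n,s["intrinsics"],s["dist"],np.round(s["extrinsics"],3))
E
```

```text
pics
{'time': 0.0, 'joint_pos': array([-7.22720331e+01,  7.51283458e+00,  8.53324184e+01, -3.94041143e-04,
        8.72619569e+01, -4.89245052e+00]), 'qd': array([ 0.04675858,  0.06659335, -0.01438611, -0.01317664, -0.07848753,
       -0.07479849]), 'joint_efforts': array([-4.03447684e-04, -5.69404364e+01, -5.00553453e+01, -2.29592606e-04,
        1.48297870e-02, -2.14115829e-05]), 'tool_pos': array([ 230.62365909, -553.28610853,  230.23805885]), 'tcp_rot': array([-1.79893147e+02, -8.75133721e-03,  2.26204284e+01]), 'ft_force': array([-0.4426887 , -0.92937097,  0.09545676]), 'wrist_torque': array([0.00023018, 0.03841254, 0.00044819]), 'finger_gap': 85.30034779238797}
side [[505.76432055   0.         320.31820903]
 [  0.         505.76432055 193.46072724]
 [  0.           0.           1.        ]] [0.02360498 0.         0.         0.         0.        ] [[-9.50000e-01 -1.33000e-01  2.82000e-01  2.15110e+02]
 [-3.12000e-01  4.36000e-01 -8.44000e-01  9.95686e+02]
 [-1.10000e-02 -8.90000e-01 -4.56000e-01  6.26776e+02]
 [ 0.00000e+00  0.00000e+00  0.00000e+00  1.00000e+00]]
top [[464.49047822   0.         322.19062169]
 [  0.         464.49047822 200.99622208]
 [  0.           0.           1.        ]] [-0.14062257  0.          0.          0.          0.        ] [[ 8.000000e-03 -9.840000e-01  1.750000e-01  3.567580e+02]
 [-1.000000e+00 -9.000000e-03 -7.000000e-03  2.155600e+01]
 [ 9.000000e-03 -1.750000e-01 -9.840000e-01  1.159515e+03]
 [ 0.000000e+00  0.000000e+00  0.000000e+00  1.000000e+00]]
wrist [[325.70371503   0.         321.80147514]
 [  0.         325.70371503 197.96346464]
 [  0.           0.           1.        ]] [-0.0002136  0.         0.         0.         0.       ] [[ 3.86000e-01 -8.80000e-01 -2.76000e-01  3.00539e+02]
 [-9.23000e-01 -3.69000e-01 -1.13000e-01 -5.24239e+02]
 [-2.00000e-03  2.99000e-01 -9.54000e-01  3.72967e+02]
 [ 0.00000e+00  0.00000e+00  0.00000e+00  1.00000e+00]]
```

View pics/side0.png

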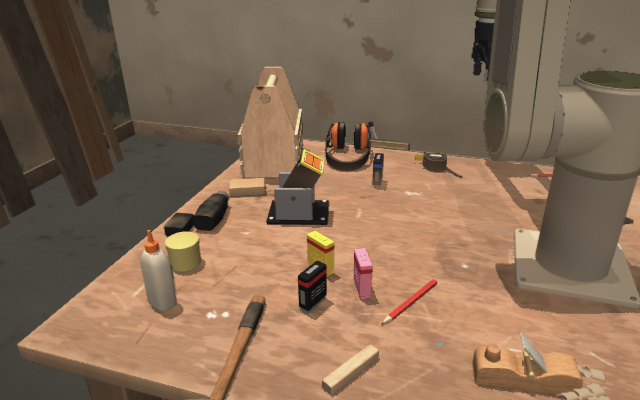

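View pics/top0.png

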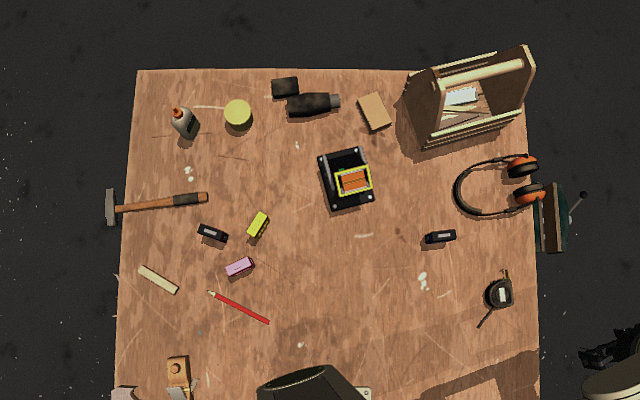

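View pics/wrist0.png

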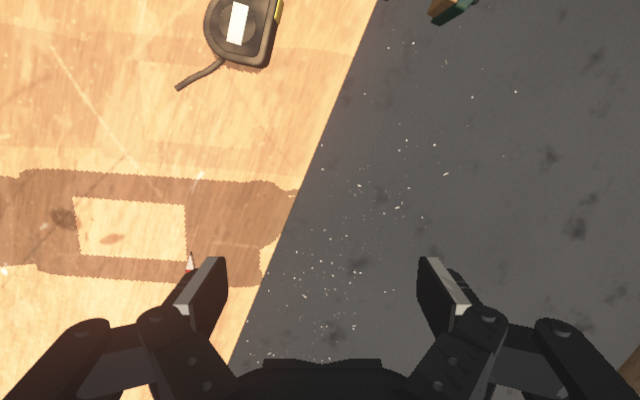

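Side view: the red pack is at about (312,286), the yellow and pink look-alikes are beside it, the dock mouth is at (312,160) and the blue pack at (378,168). In the top view the red pack is at (213,233), the bezel at (353,181) and the blue pack at (440,237). The wrist camera sees only the bench edge. Next I'll zoom in.

```bash
cat > h.py <<'E'
import cv2,numpy as np
from bench import r
def snap(n):
    s=r.snapshot(n); s['bgr']=s['pixels'][:,:,::-1].copy(); return s
def ray(s,uv):
    p=cv2.undistortPoints(np.array(uv,float).reshape(-1,1,2),s['intrinsics'],np.array(s['dist'],float)).reshape(-1,2)
    d=np.c_[p,np.ones(len(p))]@s['extrinsics'][:3,:3].T
    return s['extrinsics'][:3,3],d/np.linalg.norm(d,axis=1)[:,None]
def onz(s,uv,z):
    c,d=ray(s,uv); return c+d*((z-c[2])/d[:,2])[:,None]
def tri(s1,a,s2,b):
    c1,d1=ray(s1,a);c2,d2=ray(s2,b);out=[]
    for u,v in zip(d1,d2):
        t=np.linalg.lstsq(np.c_[u,-v],c2-c1,rcond=None)[0]
        p=c1+u*t[0];q=c2+v*t[1];out.append(np.r_[(p+q)/2,np.linalg.norm(p-q)])
    return np.array(out)
def proj(s,P):
    E=np.linalg.inv(s['extrinsics']);P=np.array(P,float).reshape(-1,3)
    return cv2.projectPoints(P,cv2.Rodrigues(E[:3,:3])[0],E[:3,3],s['intrinsics'],np.array(s['dist'],float))[0].reshape(-1,2)
def crop(s,c,w,k,name):
    u,v=c; x0,y0=max(0,u-w),max(0,v-w*3//4); im=s['bgr'][y0:y0+w*3//2,x0:x0+2*w]
    cv2.imwrite(name,cv2.resize(im,None,fx=k,fy=k,interpolation=cv2.INTER_CUBIC)); print(name,x0,y0,k)
E
python3 - <<'E'
from h import *
import numpy as np
s=snap('side');t=snap('top')
crop(s,(312,180),50,8,'pics/c1.png');crop(t,(347,181),40,10,'pics/c2.png');crop(s,(330,275),50,8,'pics/c3.png');crop(t,(225,240),40,10,'pics/c4.png')
np.save('side.npy',s,allow_pickle=True);np.save('top.npy',t,allow_pickle=True)
E
```

```text
pics/c1.png 262 143 8
pics/c2.png 307 151 10
pics/c3.png 280 238 8
pics/c4.png 185 210 10
```

```bash
python3 - <<'E'
import cv2,numpy as np
a=[cv2.resize(cv2.imread(f'pics/c{i}.png'),(400,300)) for i in(1,2,3,4)]
cv2.imwrite('pics/c.png',np.vstack([np.hstack(a[:2]),np.hstack(a[2:])]))
E
```

```text
(no output)
```

View pics/c.png

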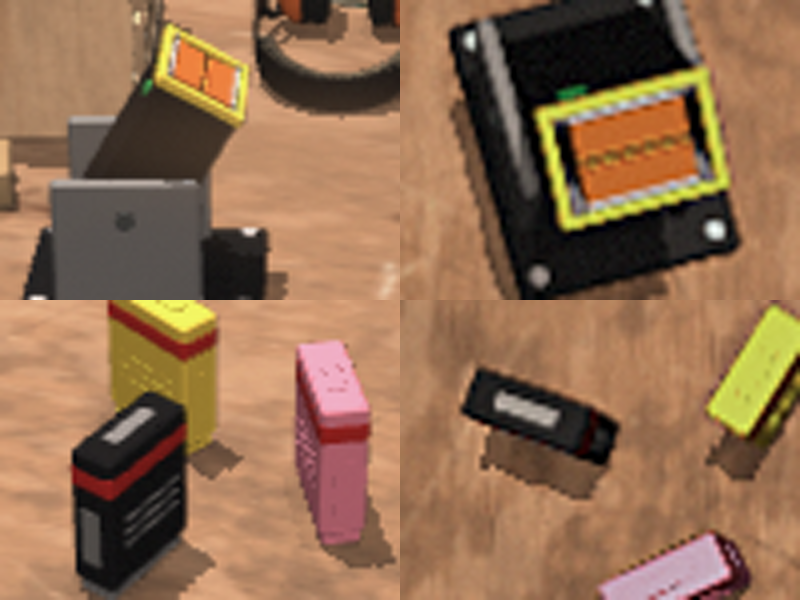

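The crops clearly show the bezel quad in both views, and the black pack with its red band and tail face. Next I'll extract the corners with masks.

```bash
python3 - <<'E'
from h import *
s=np.load('side.npy',allow_pickle=True).item();t=np.load('top.npy',allow_pickle=True).item()
def quad(S,win):
    x0,y0,x1,y1=win;k=6
    im=cv2.resize(S['bgr'][y0:y1,x0:x1],None,fx=k,fy=k,interpolation=cv2.INTER_CUBIC)
    h=cv2.cvtColor(im,cv2.COLOR_BGR2HSV); m=cv2.inRange(h,(22,140,90),(35,255,255))
    c=max(cv2.findContours(m,cv2.RETR_EXTERNAL,cv2.CHAIN_APPROX_NONE)[0],key=cv2.contourArea)
    hull=cv2.convexHull(c); q=cv2.approxPolyN(hull,4,ensure_convex=True).reshape(-1,2) if hasattr(cv2,'approxPolyN') else cv2.approxPolyDP(hull,12,True).reshape(-1,2)
    return (q+0.5)/k-0.5+[x0,y0], cv2.contourArea(hull)/k/k
qs,a=quad(s,(295,143,330,180));qt,b=quad(t,(327,155,382,205))
print(qs,a,'\n',qt,b)
# match ordering: all cyclic combos
best=None
for f in (1,-1):
  for k in range(4):
    o=np.roll(qs[::f],k,0); P=tri(s,o,t,qt)
    if best is None or P[:,3].sum()<best[0]: best=(P[:,3].sum(),P)
P=best[1];print(np.round(P,1));Q=P[:,:3]
print('sides',[round(np.linalg.norm(Q[i]-Q[(i+1)%4]),1) for i in range(4)]);c=Q.mean(0);n=np.linalg.svd(Q-c)[2][2];n*=np.sign(n[2])
print('centre',c,'n',n,'tilt',np.degrees(np.arccos(n[2])),'az',np.degrees(np.arctan2(n[1],n[0])))
np.save('bez.npy',Q)
# pack top
x0,y0=185,210;k=6
im=cv2.resize(t['bgr'][205:265,180:245],None,fx=k,fy=k,interpolation=cv2.INTER_CUBIC)
h=cv2.cvtColor(im,cv2.COLOR_BGR2HSV);print(t['bgr'][222:247:2,213])
cv2.imwrite('pics/pk.png',im)
E
```

```text
[[324.08333333 159.41666667]
 [322.25       173.58333333]
 [299.41666667 161.91666667]
 [302.91666667 147.41666667]] 339.5416666666667 
 [[372.91666667 188.58333333]
 [338.75       197.25      ]
 [332.91666667 172.08333333]
 [368.08333333 163.25      ]] 912.2361111111112
[[ 5.703e+02 -1.006e+02  1.309e+02  1.200e+00]
 [ 5.499e+02 -2.310e+01  1.294e+02  1.300e+00]
 [ 6.008e+02 -8.900e+00  1.586e+02  8.000e-01]
 [ 6.206e+02 -8.690e+01  1.623e+02  3.000e-01]]
sides [np.float64(80.1), np.float64(60.4), np.float64(80.6), np.float64(60.9)]
centre [585.38191558 -54.88710954 145.27372515] n [-0.49137691 -0.09843807  0.86536621] tilt 30.07545190421905 az -168.6718287349321
[[ 84 118 163]
 [ 82 112 156]
 [ 81 114 160]
 [ 19  18  22]
 [ 16  15  18]
 [154 163 171]
 [149 157 166]
 [ 31  30  31]
 [ 13  12  42]
 [ 43  60  85]
 [ 47  61  89]
 [ 40  57  84]
 [ 40  61  84]]
```

View pics/c4.png

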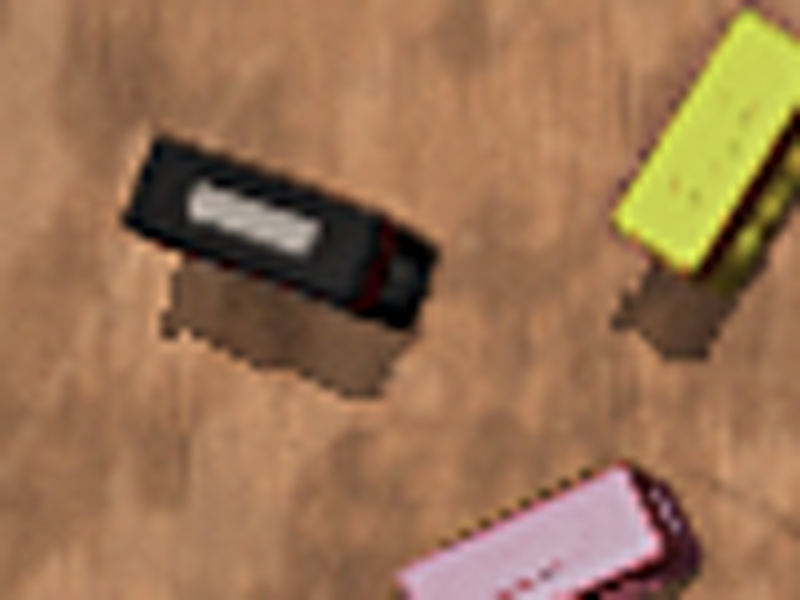

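View pics/c3.png

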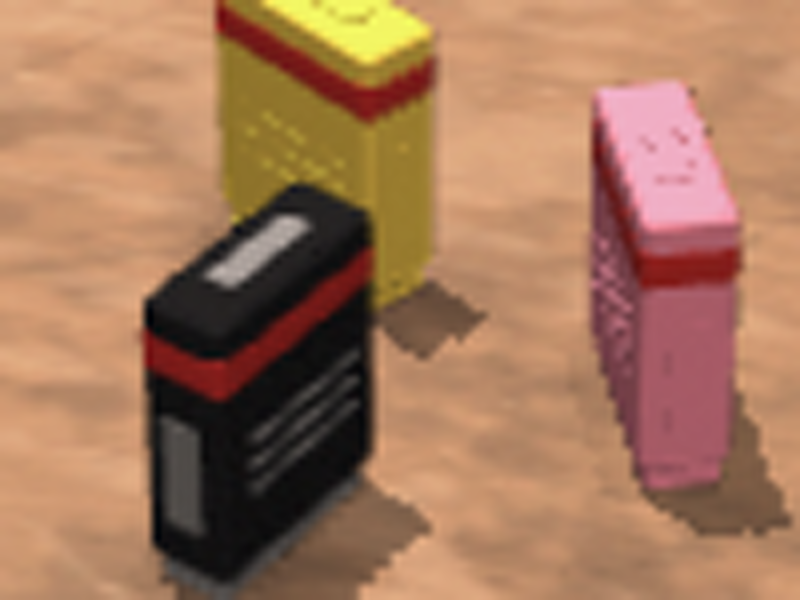

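```bash
python3 - <<'E'
from h import *
s=np.load('side.npy',allow_pickle=True).item();t=np.load('top.npy',allow_pickle=True).item()
q=np.array([[150,137],[125,220],[358,303],[385,215]])/10-.45+[185,210]
P=onz(t,q,80);print(P,P.mean(0),[np.linalg.norm(P[i]-P[(i+1)%4]) for i in range(4)])
for i,j in((0,3),(1,2)):
    d=P[j]-P[i];print('long az',np.degrees(np.arctan2(d[1],d[0])))
# label in both
def lab(S,w):
    x0,y0,x1,y1=w;g=S['bgr'][y0:y1,x0:x1].astype(int);m=((g.min(2)>90)&(g.max(2)-g.min(2)<35)).astype(np.uint8)
    c=max(cv2.findContours(m,cv2.RETR_EXTERNAL,cv2.CHAIN_APPROX_NONE)[0],key=cv2.contourArea);M=cv2.moments(m);return [M['m10']/M['m00']+x0,M['m01']/M['m00']+y0],cv2.minAreaRect(c)
a,ra=lab(t,(200,225,222,240));b,rb=lab(s,(304,262,322,276));print(a,ra,b,rb);print(tri(t,[a],s,[b]),onz(t,[a],80))
sp,rs=lab(t,(430,228,452,248));print('spare',onz(t,[sp],80),rs)
Q=np.load('bez.npy');c=Q.mean(0);print(c)
E
```

```text
[[492.9902948  302.60076933  80.        ]
 [473.23339616 307.60407812  80.        ]
 [454.47204557 251.20449762  80.        ]
 [475.25090156 245.66347249  80.        ]] [473.98665952 276.76820439  80.        ] [np.float64(20.380582497070392), np.float64(59.43821125107192), np.float64(21.504971887370235), np.float64(59.636749099649144)]
long az -107.30495341180355
long az -108.39973226300245
[209.7906976744186, 231.41860465116278] ((9.824817657470703, 6.481751441955566), (12.644493103027344, 3.246558904647827), 19.983104705810547) [311.7391304347826, 268.80434782608694] ((7.819999694824219, 6.760000228881836), (3.4000000953674316, 13.200000762939453), 53.13010025024414)
[[4.73885365e+02 2.77040785e+02 8.04554294e+01 6.07873627e-02]] [[473.96454899 277.15662538  80.        ]]
spare [[ 470.69204956 -272.87286995   80.        ]] ((13.484615325927734, 6.87692403793335), (3.1008682250976562, 11.411194801330566), 82.87498474121094)
[585.38191558 -54.88710954 145.27372515]
```

Triangulating the label puts the pack's tail at (474, 277, 80.5), which matches its known 80 mm height. The bezel comes out at 80×60.6 mm with a 30.1° lean, so both measurements look right. Next is a planning helper.

```bash
cat >> h.py <<'E'
from scipy.spatial.transform import Rotation as Ro
def cur():
    s=r.sense();return np.array(s['tool_pos']),Ro.from_euler('xyz',s['tcp_rot'],degrees=True).as_matrix(),s
def Rdown(yaw): return Ro.from_euler('xyz',[180,0,yaw],degrees=True).as_matrix()
def Rbay(az):
    a=np.radians(az);x=np.array([np.cos(a)*np.cos(np.pi/6),np.sin(a)*np.cos(np.pi/6),.5]);z=np.array([-.5*np.cos(a),-.5*np.sin(a),np.cos(np.pi/6)])
    return np.c_[x,np.cross(z,x),z]
def Rtool(az):  # tool z=-bay z, tool x=bay y, tool y = z x x
    B=Rbay(az);z=-B[:,2];x=B[:,1];return np.c_[x,np.cross(z,x),z]
def plan(pos,R,verbose=True):
    p,C,s=cur();d=C.T@(np.array(pos)-p);w=Ro.from_matrix(C.T@R).as_rotvec()
    print('t',s['time'],'pos',p.round(1),'rpy',np.round(s['tcp_rot'],1),'dmm',d.round(1),'NORM',np.r_[d/250,w/np.pi].round(4).tolist(),'f',np.round(s['ft_force'],1),'gap',round(s['finger_gap'],1))
E
python3 - <<'E'
from h import *
plan([380,-150,280],Rdown(72.1))
E
```

```text
t 0.25 pos [ 230.7 -553.6  230.8] rpy [-180.    -0.    22.6] dmm [ 293.  -315.2  -48.9] NORM [1.1722, -1.2607, -0.1957, -0.0002, -0.0001, -0.2749] f [ 0.6 -0.4 -0.6] gap 85.6
```

```bash
python3 -m jog '[[0.93,-1,-0.2,0,0,-0.275],[0.93,-1,-0.2,0,0,-0.275],[0.93,-1,-0.2,0,0,-0.275],[0.93,-1,-0.2,0,0,-0.275],[0.93,-1,-0.2,0,0,-0.275],[0.93,-1,-0.2,0,0,-0.275],[0.93,-1,-0.2,0,0,-0.275],[0.93,-1,-0.2,0,0,-0.275],[0.93,-1,-0.2,0,0,-0.275]]' 1; python3 - <<'E'
from h import *
plan([440,200,230],Rdown(72.1))
E
```

```text
time: 1.15
tool_pos: [349.8, -233.0, 281.7]
tcp_rot: [179.9, 0.0, 72.3]
ft_force: [-1.0, -0.1, 0.2]
finger_gap: 85.2
t 1.15 pos [ 349.8 -233.   281.7] rpy [179.9   0.   72.3] dmm [439.9 -45.9  51.3] NORM [1.7598, -0.1836, 0.2051, 0.0003, 0.0002, 0.001] f [-1.  -0.1  0.2] gap 85.2
```

```bash
python3 -m jog '[[0.95,-0.1,0.1,0,0,0],[0.95,-0.1,0.1,0,0,0],[0.95,-0.1,0.1,0,0,0],[0.95,-0.1,0.1,0,0,0],[0.95,-0.1,0.1,0,0,0],[0.95,-0.1,0.1,0,0,0]]'; python3 -m jog '[[0.8,-0.08,0.1,0,0,0],[0.8,-0.08,0.1,0,0,0],[0.8,-0.08,0.1,0,0,0],[0.8,-0.08,0.1,0,0,0],[0.8,-0.08,0.1,0,0,0],[0.8,-0.08,0.1,0,0,0]]'; python3 - <<'E'
from h import *
plan([474,277,180],Rdown(72.1))
s=snap('wrist');cv2.imwrite('pics/w1.png',s['bgr']);np.save('w1.npy',s,allow_pickle=True)
a=np.radians(72.1);y=np.array([np.cos(a),np.sin(a),0]);x=np.array([y[1],-y[0],0])
print(proj(s,[np.array([474,277,80])+i*12*x+j*30*y for i,j in((1,1),(1,-1),(-1,-1),(-1,1))]))
E
```

```text
time: 1.75
tool_pos: [398.5, 3.0, 255.2]
tcp_rot: [-179.9, -0.1, 72.3]
ft_force: [-0.7, -0.1, -0.3]
finger_gap: 85.4
time: 2.35
tool_pos: [441.0, 195.8, 230.2]
tcp_rot: [-179.9, 0.1, 72.2]
ft_force: [0.5, 0.3, -0.3]
finger_gap: 85.7
t 2.35 pos [441.  195.8 230.2] rpy [-1.799e+02  1.000e-01  7.220e+01] dmm [87.5  6.6 50. ] NORM [0.3499, 0.0264, 0.1998, -0.0005, 0.0007, 0.0003] f [ 0.5  0.3 -0.3] gap 85.7
[[345.70264338  43.00375574]
 [344.04830687 118.25364089]
 [316.6028053  118.19244826]
 [316.40238894  42.94479902]]
```

View pics/w1.png

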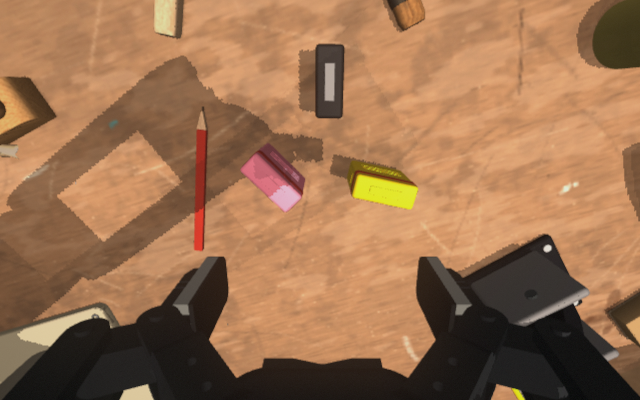

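The wrist view shows the pack's tail at columns 316–343 and rows 44–118, within about 1 mm of the prediction. I'll approach and go down.

```bash
python3 -m jog '[[0.35,0.025,0.2,0,0,0],[0.35,0.025,0.2,0,0,0],[0.35,0.025,0.2,0,0,0],[0.35,0.025,0.55,0,0,0],[0.35,0.025,0.62,0,0,0],[0.35,0.025,0.62,0,0,0]]'; python3 - <<'E'
from h import *
plan([474,277,53],Rdown(72.1))
s=snap('wrist');cv2.imwrite('pics/w2.png',s['bgr'])
E
```

```text
time: 3.0
tool_pos: [469.7, 273.4, 70.2]
tcp_rot: [-179.6, 0.5, 72.0]
ft_force: [-1.7, -0.5, -0.8]
finger_gap: 85.3
t 3.0 pos [469.7 273.4  70.2] rpy [-179.6    0.5   72. ] dmm [ 4.9  3.1 17.2] NORM [0.0197, 0.0124, 0.0686, -0.0025, 0.0025, -0.0007] f [-1.7 -0.5 -0.8] gap 85.3
```

View pics/w2.png

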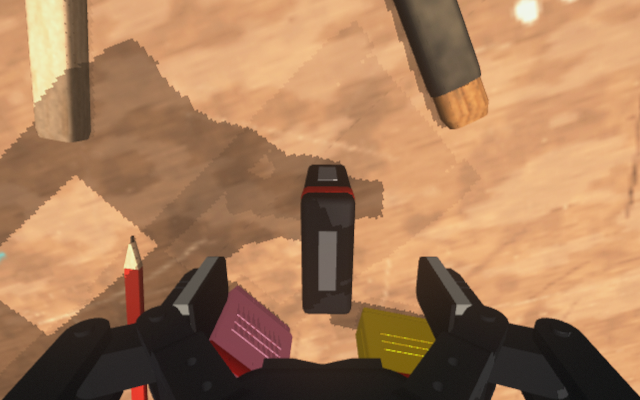

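The pack stands between the jaws (columns 302–355). I'll settle at the final height, then close.

```bash
python3 -m jog '[[0,0,0,0,0,0],[0,0,0,0,0,0]]';  python3 - <<'E'
from h import *
plan([474,277,53],Rdown(72.1))
E
```

```text
time: 3.25
tool_pos: [476.2, 278.2, 80.2]
tcp_rot: [179.8, -0.2, 72.1]
ft_force: [0.1, -0.4, 1.4]
finger_gap: 85.4
t 3.25 pos [476.2 278.2  80.2] rpy [179.8  -0.2  72.1] dmm [-1.9 -1.8 27.2] NORM [-0.0076, -0.0073, 0.1087, 0.0013, -0.0012, -0.0002] f [ 0.1 -0.4  1.4] gap 85.4
```

```bash
python3 -m jog '[[0,0,0,0,0,0],[0,0,0,0,0,0],[0,0,0,0,0,0]]';  python3 - <<'E'
from h import *
plan([474,277,53],Rdown(72.1))
E
```

```text
time: 3.55
tool_pos: [474.2, 278.2, 77.4]
tcp_rot: [179.9, -0.1, 72.1]
ft_force: [-1.1, -0.3, -0.3]
finger_gap: 85.3
t 3.55 pos [474.2 278.2  77.4] rpy [ 1.799e+02 -1.000e-01  7.210e+01] dmm [-1.2  0.2 24.4] NORM [-0.005, 0.0007, 0.0978, 0.0004, -0.0004, 0.0002] f [-1.1 -0.3 -0.3] gap 85.3
```

```bash
python3 -m jog '[[-0.004,0,0.04,0,0,0],[-0.004,0,0.08,0,0,0],[-0.004,0,0.095,0,0,0],[-0.004,0,0.095,0,0,0],[-0.004,0,0.095,0,0,0]]'; python3 -m jog '[[0,0,0,0,0,0],[0,0,0,0,0,0],[0,0,0,0,0,0],[0,0,0,0,0,0],[0,0,0,0,0,0],[0,0,0,0,0,0],[0,0,0,0,0,0],[0,0,0,0,0,0]]' 0 60; python3 - <<'E'
from h import *
plan([474,277,53],Rdown(72.1))
s=snap('wrist');cv2.imwrite('pics/w3.png',s['bgr'])
E
```

```text
time: 4.05
tool_pos: [473.0, 276.9, 52.1]
tcp_rot: [-180.0, 0.0, 72.1]
ft_force: [-0.2, 0.5, 0.6]
finger_gap: 85.5
time: 4.85
tool_pos: [473.6, 277.1, 52.9]
tcp_rot: [180.0, -0.0, 72.1]
ft_force: [0.8, 0.1, 3.4]
finger_gap: 23.2
t 4.85 pos [473.6 277.1  52.9] rpy [180.   -0.   72.1] dmm [ 0.   0.4 -0.1] NORM [0.0001, 0.0017, -0.0004, 0.0002, -0.0002, 0.0001] f [0.8 0.1 3.4] gap 23.2
```

View pics/w3.png

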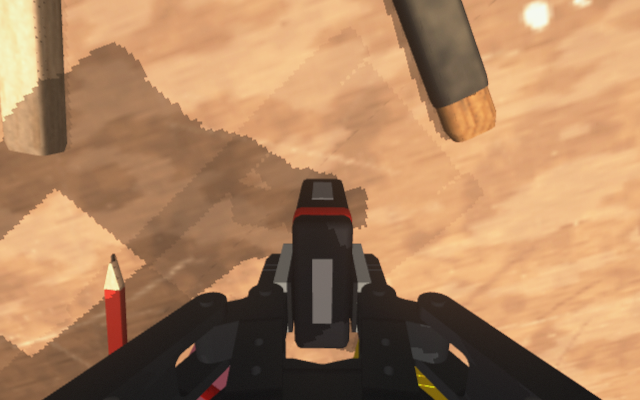

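The pack is gripped: gap 23.2 mm, and it is centred between the pads. Lifting it, then planning the pre-insert pose.

```bash
python3 -m jog '[[0,0,-0.1,0,0,0],[0,0,-0.3,0,0,0],[0,0,-0.5,0,0,0],[0,0,-0.7,0,0,0],[0,0,-0.8,0,0,0],[0,0,-0.8,0,0,0]]'; python3 - <<'E'
from h import *
c=np.load('bez.npy').mean(0);B=Rbay(14.4)
p=c+120*B[:,2];print(c,p)
plan(p,Rtool(14.4))
E
```

```text
time: 5.5
tool_pos: [475.1, 277.8, 257.2]
tcp_rot: [179.7, -0.3, 72.1]
ft_force: [1.0, 0.7, -4.0]
finger_gap: 22.9
[585.38191558 -54.88710954 145.27372515] [527.26692591 -69.80850277 249.1967736 ]
t 5.5 pos [475.1 277.8 257.2] rpy [179.7  -0.3  72.1] dmm [-314.9  156.3    7.3] NORM [-1.2595, 0.6253, 0.0292, -0.1601, 0.0459, -0.1754] f [ 1.   0.7 -4. ] gap 22.9
```

```bash
python3 -m jog '[[-0.1,0.05,0,-0.016,0.0046,-0.0175],[-0.25,0.13,-0.01,-0.04,0.0115,-0.044],[-0.4,0.2,-0.02,-0.064,0.018,-0.07],[-0.55,0.28,-0.03,-0.088,0.025,-0.096],[-0.7,0.35,-0.03,-0.112,0.032,-0.123],[-0.85,0.43,-0.03,-0.136,0.039,-0.149],[-0.95,0.48,-0.03,-0.152,0.0436,-0.167],[-1,0.5,-0.03,-0.16,0.046,-0.1754],[-1,0.5,-0.03,-0.16,0.046,-0.1754]]'; python3 - <<'E'
from h import *
c=np.load('bez.npy').mean(0);B=Rbay(14.4)
p=c+120*B[:,2]
plan(p,Rtool(14.4))
E
```

```text
time: 6.4
tool_pos: [513.6, -1.6, 255.8]
tcp_rot: [150.7, -0.1, 104.2]
ft_force: [-0.9, 0.0, -2.6]
finger_gap: 23.1
t 6.4 pos [513.6  -1.6 255.8] rpy [ 1.507e+02 -1.000e-01  1.042e+02] dmm [-69.5  -6.2   4. ] NORM [-0.2779, -0.0249, 0.0158, -0.0038, 0.0003, -0.0013] f [-0.9  0.  -2.6] gap 23.1
```

```bash
python3 -m jog '[[-0.14,-0.012,0.008,-0.004,0,-0.001],[-0.24,-0.022,0.014,-0.004,0,-0.001],[-0.278,-0.025,0.016,-0.004,0,-0.001],[-0.278,-0.025,0.016,-0.004,0,-0.001],[-0.278,-0.025,0.016,-0.004,0,-0.001],[-0.278,-0.025,0.016,-0.004,0,-0.001]]'; python3 - <<'E'
from h import *
c=np.load('bez.npy').mean(0);B=Rbay(14.4)
p=c+120*B[:,2]
plan(p,Rtool(14.4))
for n in('wrist','side','top'):
    s=snap(n);cv2.imwrite(f'pics/{n}4.png',s['bgr']);np.save(n+'4.npy',s,allow_pickle=True)
    Q=[c+B@[i*32,j*40,0] for i,j in((1,1),(1,-1),(-1,-1),(-1,1))];print(n,proj(s,Q).round(1).tolist())
E
```

```text
time: 7.0
tool_pos: [529.3, -66.2, 253.2]
tcp_rot: [149.7, 0.1, 104.6]
ft_force: [1.0, -0.1, -2.3]
finger_gap: 23.1
t 7.0 pos [529.3 -66.2 253.2] rpy [1.497e+02 1.000e-01 1.046e+02] dmm [-3.  -4.5  2. ] NORM [-0.012, -0.0179, 0.0081, 0.0015, -0.0002, 0.0014] f [ 1.  -0.1 -2.3] gap 23.1
wrist [[355.8, 147.5], [352.5, 237.8], [280.3, 237.6], [277.1, 147.1]]
side [[299.0, 160.8], [302.4, 147.8], [325.0, 160.1], [323.0, 173.8]]
top [[333.1, 171.0], [367.9, 162.6], [372.8, 189.2], [338.6, 197.5]]
```

View pics/wrist4.png

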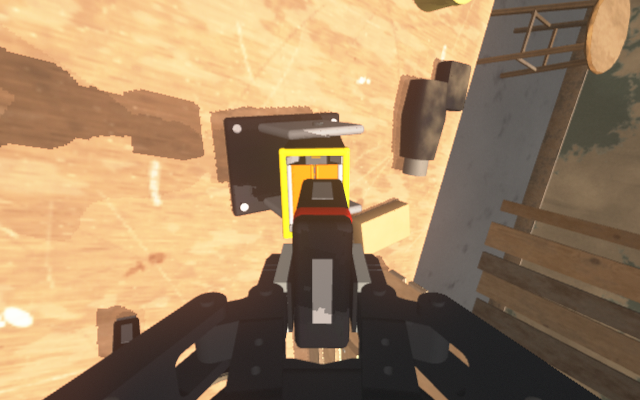

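View pics/side4.png

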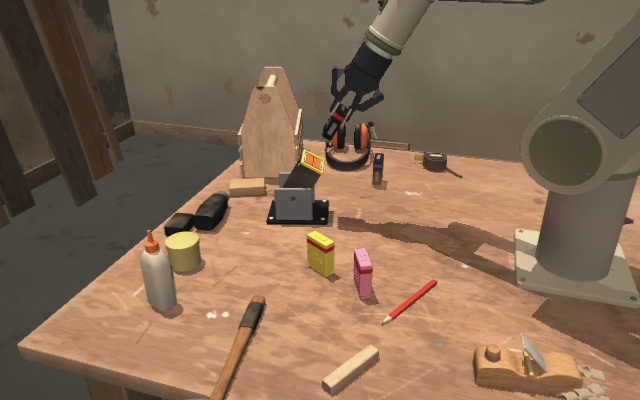

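```bash
python3 - <<'E'
from h import *
s=np.load('wrist4.npy',allow_pickle=True).item()
crop(s,(318,190),56,7,'pics/c5.png')
E
```

```text
pics/c5.png 262 148 7
```

View pics/c5.png

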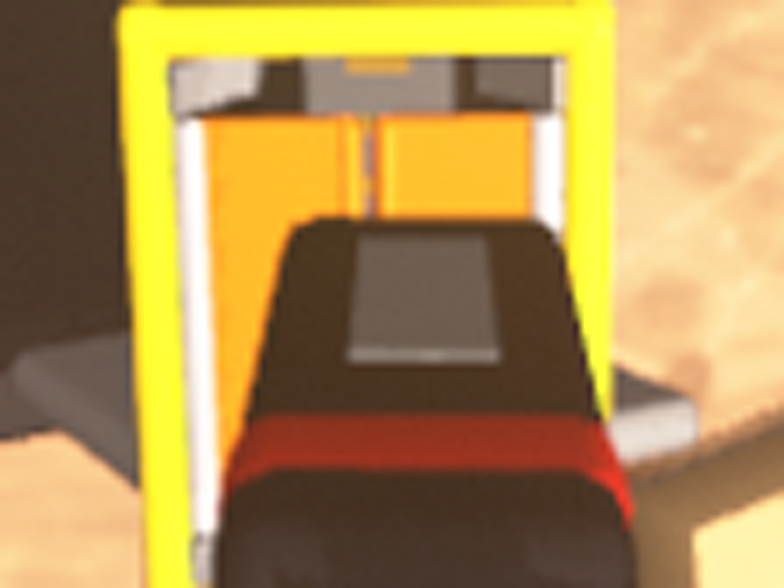

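```bash
cat > bay.py <<'E'
from h import *
def onbay(S,uv,c,B):
    o,d=ray(S,uv);t=((c-o)@B[:,2])/(d@B[:,2]);return ((o+d*t[:,None])-c)@B
def ymask(S,w,k=6):
    x0,y0,x1,y1=w;im=cv2.resize(S['bgr'][y0:y1,x0:x1],None,fx=k,fy=k,interpolation=cv2.INTER_CUBIC)
    return cv2.inRange(cv2.cvtColor(im,cv2.COLOR_BGR2HSV),(24,140,110),(35,255,255))
def edge(S,w,side,k=6):
    m=ymask(S,w,k);pts=[]
    if side in'lr':
        for y in range(0,m.shape[0],k):
            n=np.flatnonzero(m[y]); 
            if len(n): pts.append([n[0] if side=='l' else n[-1]+1,y])
    else:
        for x in range(0,m.shape[1],k):
            n=np.flatnonzero(m[:,x]); 
            if len(n): pts.append([x,n[0] if side=='t' else n[-1]+1])
    return np.array(pts,float)/k-.5+[w[0],w[1]]
E
python3 - <<'E'
from bay import *
c=np.load('bez.npy').mean(0);B=Rbay(14.4)
s=np.load('wrist4.npy',allow_pickle=True).item()
for nm,w,sd in(('L',(272,155,296,228),'l'),('R',(340,155,356,202),'r'),('T',(288,144,342,158),'t'),('Tin',(290,144,340,158),'b')):
    p=edge(s,w,sd);b=onbay(s,p,c,B);
    i=0 if sd in'lr' else 1;f=np.polyfit(b[:,1-i],b[:,i],1);res=b[:,i]-np.polyval(f,b[:,1-i])
    print(nm,len(p),'at0',f[1].round(2),'slope deg',np.degrees(f[0]).round(2),'rms',res.std().round(2),p[0],p[-1])
for n in('top','side'):
    S=np.load(n+'.npy',allow_pickle=True).item()
    q={'top':[[372.9,188.6],[338.75,197.25],[332.9,172.1],[368.1,163.25]],'side':[[324.1,159.4],[322.25,173.6],[299.4,161.9],[302.9,147.4]]}[n]
    print(n,onbay(S,q,c,B).round(1).tolist())
E
```

```text
L 73 at0 -30.22 slope deg -1.07 rms 0.08 [278.83333333 154.5       ] [282.66666667 226.5       ]
R 47 at0 27.39 slope deg -1.09 rms 0.14 [349.16666667 154.5       ] [349.16666667 200.5       ]
T 54 at0 39.37 slope deg 0.75 rms 0.08 [287.5        148.33333333] [340.5        147.66666667]
Tin 50 at0 33.26 slope deg 0.41 rms 0.07 [289.5        155.66666667] [338.5        155.66666667]
top [[-30.6, -40.6, -0.0], [-31.4, 39.6, -0.0], [29.5, 40.9, -0.0], [30.5, -40.1, 0.0]]
side [[-29.3, -41.4, 0.0], [-30.0, 41.4, 0.0], [30.4, 44.7, -0.0], [30.9, -43.8, 0.0]]
```

Seen from the wrist, the bezel measures 57.6 × ~80 mm, so its yellow rim is 7 mm around a 44×66 opening. It sits about 1 mm to -x of my estimate and is turned about 1° more. I'll use those corrected values and go to nose just above the mouth.

```bash
cat >> bay.py <<'E'
c0=np.load('bez.npy').mean(0)
AZ=15.3
C=c0+Rbay(14.4)@[-1.0,-0.5,0]
def pin(d,x=0,y=0):
    B=Rbay(AZ);plan(C+B@[x,y,d],Rtool(AZ))
    p,Rm,s=cur();print('in bay',((p-C)@B).round(1),'force bay',(np.array(s['ft_force'])@B).round(1),'rot err',np.degrees(Ro.from_matrix(Rtool(AZ).T@Rm).as_rotvec()).round(1))
E
python3 - <<'E'
from bay import *
pin(62)
E
```

```text
t 7.15 pos [529.4 -66.6 253.7] rpy [1.497e+02 1.000e-01 1.046e+02] dmm [-3.5 -6.1 60.5] NORM [-0.0141, -0.0244, 0.2418, 0.0017, 0.0026, -0.0028] f [ 0.4 -0.3 -2.5] gap 22.8
in bay [  5.8   4.  122.5] force bay [-1.  -0.4 -2.3] rot err [-0.3 -0.5  0.5]
```

```bash
python3 -m jog '[[-0.014,-0.024,0.08,0.0017,0.0026,-0.0028],[-0.014,-0.024,0.16,0.0017,0.0026,-0.0028],[-0.014,-0.024,0.22,0.0017,0.0026,-0.0028],[-0.014,-0.024,0.24,0.0017,0.0026,-0.0028],[-0.014,-0.024,0.24,0.0017,0.0026,-0.0028],[-0.014,-0.024,0.24,0.0017,0.0026,-0.0028]]'; python3 - <<'E'
from bay import *
pin(62)
for n in('wrist','side','top'):
    s=snap(n);np.save(n+'5.npy',s,allow_pickle=True)
    if n!='wrist': crop(s,{'side':(315,150),'top':(345,180)}[n],40,9,f'pics/{n}5.png')
    else: cv2.imwrite('pics/wrist5.png',s['bgr'])
E
```

```text
time: 7.75
tool_pos: [554.8, -64.7, 199.6]
tcp_rot: [150.0, 0.0, 105.3]
ft_force: [0.4, -0.1, -3.0]
finger_gap: 23.1
t 7.75 pos [554.8 -64.7 199.6] rpy [150.    0.  105.3] dmm [ 0.9 -0.4  1.1] NORM [0.0035, -0.0015, 0.0043, 0.0002, 0.0002, -0.0002] f [ 0.4 -0.1 -3. ] gap 23.1
in bay [ 0.4 -0.9 63.1] force bay [-1.2 -0.2 -2.8] rot err [-0. -0.  0.]
pics/side5.png 275 120 9
pics/top5.png 305 150 9
```

View pics/wrist5.png

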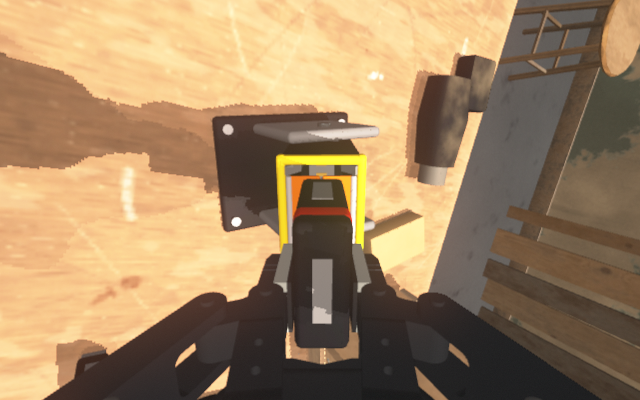

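View pics/side5.png

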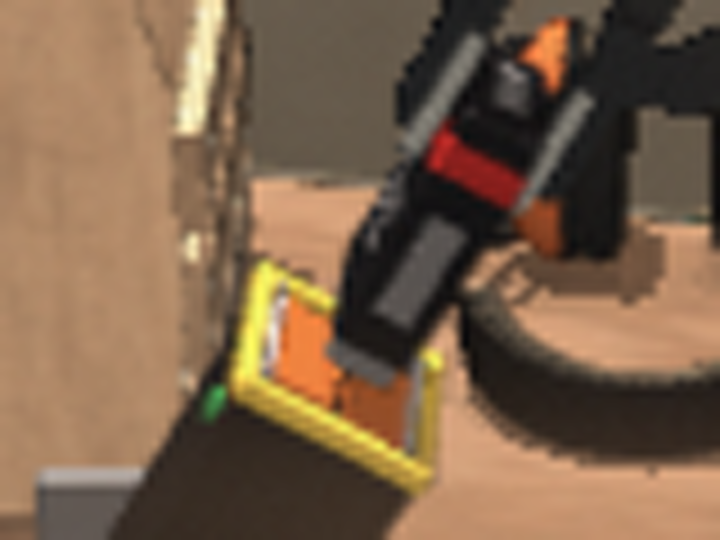

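The pack is in line above the mouth: in the wrist view the bezel spans columns 277–366, the pack is centred near 322, and the nose is over the flap seam. Pushing in slowly.

```bash
python3 -m jog '[[0.0035,-0.001,0.02,0,0,0],[0.0035,-0.001,0.04,0,0,0],[0.0035,-0.001,0.06,0,0,0],[0.0035,-0.001,0.08,0,0,0],[0.0035,-0.001,0.1,0,0,0],[0.0035,-0.001,0.1,0,0,0],[0.0035,-0.001,0.1,0,0,0]]'; python3 - <<'E'
from bay import *
pin(5)
E
```

```text
time: 8.6
tool_pos: [566.0, -60.6, 176.3]
tcp_rot: [150.1, -0.0, 105.2]
ft_force: [-1.0, -1.0, -0.0]
finger_gap: 22.8
t 8.6 pos [566.  -60.6 176.3] rpy [150.1  -0.  105.2] dmm [-0.1  1.1 31.9] NORM [-0.0002, 0.0043, 0.1278, -0.0004, 0.0, -0.0004] f [-1. -1. -0.] gap 22.8
in bay [-1.   0.1 36.9] force bay [-1.1 -0.7  0.6] rot err [ 0.1 -0.   0.1]
```

```bash
python3 -m jog '[[0,0.001,0.015,0,0,0],[0,0.001,0.03,0,0,0],[0,0.001,0.045,0,0,0],[0,0.001,0.06,0,0,0],[0,0.001,0.06,0,0,0]]'; python3 -m jog '[[0,0,0.01,0,0,0],[0,0,0.02,0,0,0],[0,0,0.03,0,0,0],[0,0,0.04,0,0,0],[0,0,0.05,0,0,0],[0,0,0.05,0,0,0]]'; python3 - <<'E'
from bay import *
pin(0)
for n in('side',):
    s=snap(n);np.save(n+'6.npy',s,allow_pickle=True);crop(s,(315,150),40,9,f'pics/{n}6.png')
E
```

```text
time: 9.1
tool_pos: [573.4, -58.4, 163.0]
tcp_rot: [150.1, -0.0, 105.2]
ft_force: [0.6, -1.0, -4.6]
finger_gap: 23.0
time: 9.7
tool_pos: [579.7, -56.9, 152.7]
tcp_rot: [150.0, -0.0, 105.2]
ft_force: [1.8, -0.1, -3.9]
finger_gap: 22.8
t 9.7 pos [579.7 -56.9 152.7] rpy [150.   -0.  105.2] dmm [-0.   0.5  9.5] NORM [-0.0001, 0.0021, 0.0379, -0.0002, 0.0001, -0.0004] f [ 1.8 -0.1 -3.9] gap 22.8
in bay [-0.5  0.   9.5] force bay [-0.5 -0.6 -4.2] rot err [ 0.  -0.   0.1]
pics/side6.png 275 120 9
```

View pics/side6.png

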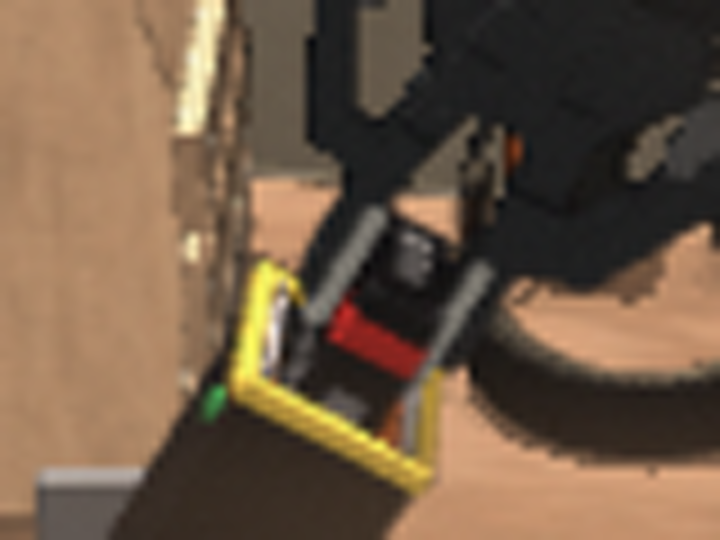

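The nose is 43 mm in, the wrist force is low and the pack is in line. I'll go on until the fingertips reach the mouth plane.

```bash
python3 -m jog '[[0,0.001,0.01,0,0,0],[0,0.001,0.02,0,0,0],[0,0.001,0.028,0,0,0],[0,0.001,0.028,0,0,0],[0,0.001,0.028,0,0,0]]'; python3 - <<'E'
from bay import *
pin(0)
for n in('wrist',):
    s=snap(n);np.save(n+'7.npy',s,allow_pickle=True);crop(s,(322,220),80,5,f'pics/{n}7.png')
E
```

```text
time: 10.25
tool_pos: [583.2, -56.0, 147.0]
tcp_rot: [150.0, -0.0, 105.2]
ft_force: [1.8, -1.1, -3.8]
finger_gap: 23.3
t 10.25 pos [583.2 -56.  147. ] rpy [150.   -0.  105.2] dmm [0.  0.2 2.7] NORM [0.0001, 0.0008, 0.0108, -0.0002, 0.0001, -0.0004] f [ 1.8 -1.1 -3.8] gap 23.3
in bay [-0.2 -0.   2.7] force bay [-0.7 -1.5 -4. ] rot err [ 0.  -0.   0.1]
pics/wrist7.png 242 160 5
```

View pics/wrist7.png

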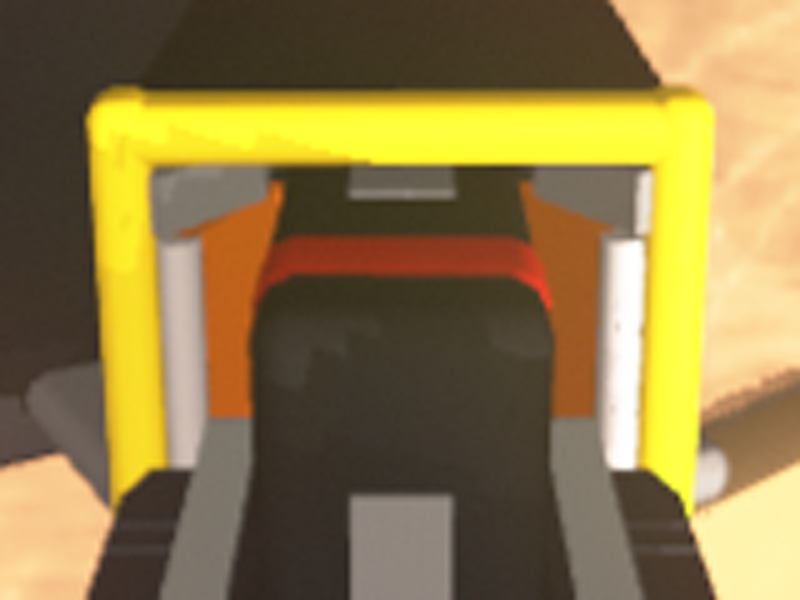

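Both orange flaps are folded open on either side of the centred pack. Releasing with a small opening.

```bash
python3 -m jog '[[0,0,0.005,0,0,0],[0,0,0.01,0,0,0],[0,0,0.01,0,0,0]]'; python3 -m jog '[[0,0,0,0,0,0],[0,0,0,0,0,0],[0,0,0,0,0,0]]' 0.36 20; python3 - <<'E'
from bay import *
pin(0)
s=snap('wrist');np.save('wrist8.npy',s,allow_pickle=True);crop(s,(322,240),100,4,f'pics/wrist8.png')
s=snap('side');crop(s,(315,150),40,9,f'pics/side8.png')
E
```

```text
time: 10.6
tool_pos: [584.5, -55.7, 145.1]
tcp_rot: [150.0, -0.0, 105.2]
ft_force: [1.0, -0.9, -3.4]
finger_gap: 23.4
time: 10.9
tool_pos: [584.8, -55.8, 145.7]
tcp_rot: [150.0, 0.0, 105.2]
ft_force: [0.3, -0.2, 0.3]
finger_gap: 30.9
t 10.9 pos [584.8 -55.8 145.7] rpy [150.    0.  105.2] dmm [ 0.2 -0.6  0.8] NORM [0.0009, -0.0023, 0.003, 0.0002, 0.0003, -0.0003] f [ 0.3 -0.2  0.3] gap 30.9
in bay [ 0.6 -0.2  0.8] force bay [ 0.3 -0.3  0.1] rot err [-0.  -0.   0.1]
pics/wrist8.png 222 165 4
pics/side8.png 275 120 9
```

View pics/wrist8.png

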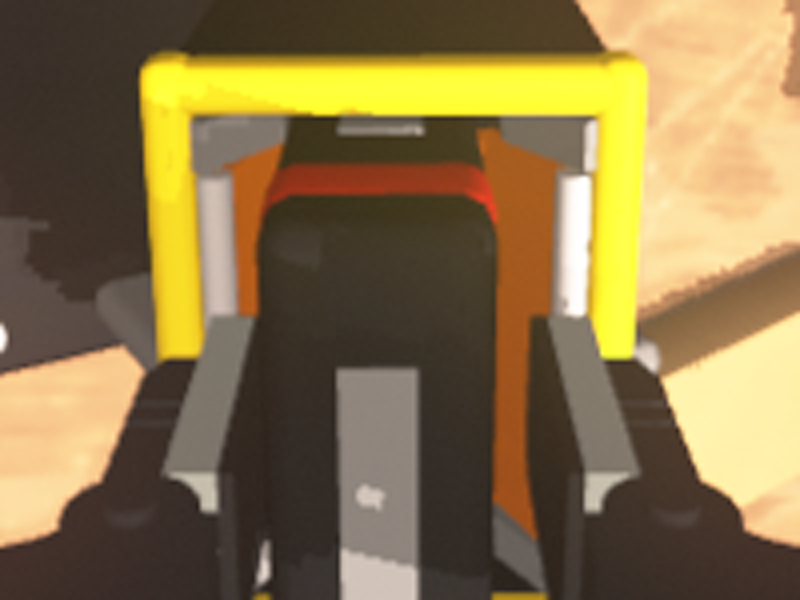

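View pics/side8.png

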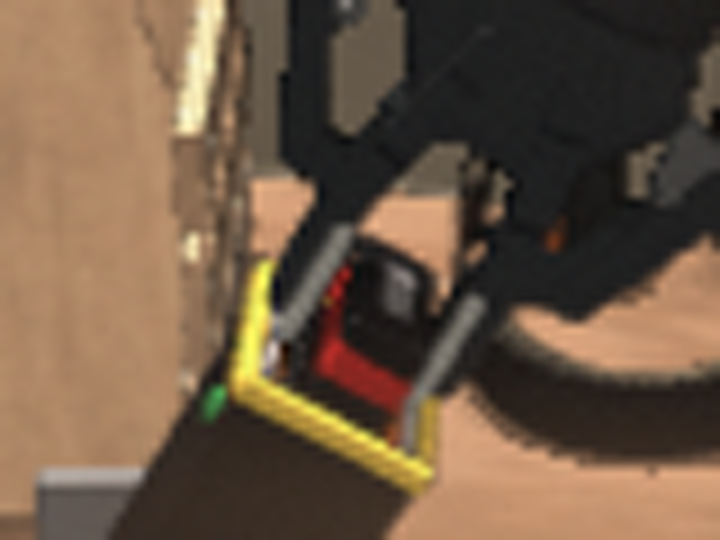

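The pack stays put on friction, with gaps on both sides. I'll retract, shut the fingers, then push on the tail.

```bash
python3 -m jog '[[0,0,-0.06,0,0,0],[0,0,-0.14,0,0,0],[0,0,-0.18,0,0,0],[0,0,-0.18,0,0,0],[0,0,-0.18,0,0,0]]' 0.4; python3 -m jog '[[0,0,0,0,0,0],[0,0,0,0,0,0],[0,0,0,0,0,0],[0,0,0,0,0,0],[0,0,0,0,0,0],[0,0,0,0,0,0]]' 0 60;python3 - <<'E'
from bay import *
pin(32)
s=snap('wrist');np.save('wrist9.npy',s,allow_pickle=True);crop(s,(322,230),100,4,f'pics/wrist9.png')
E
```

```text
time: 11.5
tool_pos: [563.0, -61.7, 184.1]
tcp_rot: [150.0, 0.0, 105.2]
ft_force: [-0.1, 0.3, 0.4]
finger_gap: 34.6
time: 12.1
tool_pos: [562.8, -61.6, 184.0]
tcp_rot: [150.0, -0.0, 105.2]
ft_force: [0.5, -0.2, -1.3]
finger_gap: 0.2
t 12.1 pos [562.8 -61.6 184. ] rpy [150.   -0.  105.2] dmm [ 0.   0.  13.3] NORM [0.0001, 0.0002, 0.0534, -0.0001, 0.0001, -0.0004] f [ 0.5 -0.2 -1.3] gap 0.2
in bay [-0.  -0.  45.3] force bay [-0.3 -0.3 -1.4] rot err [ 0.  -0.   0.1]
pics/wrist9.png 222 155 4
```

View pics/wrist9.png

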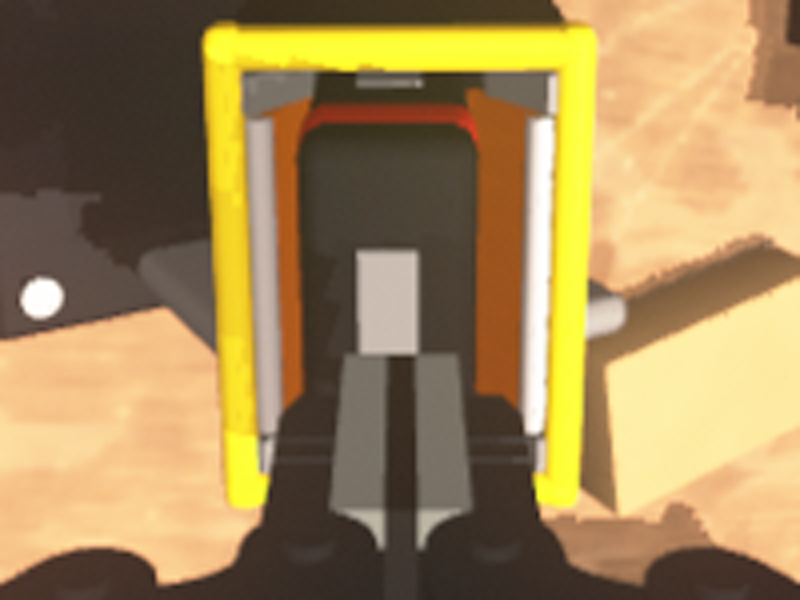

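Shut fingertips are over the tail, which is about 1.5 mm off the bay's centre line. Advancing while watching the force.

```bash
python3 -m jog '[[0,0,0.03,0,0,0],[0,0,0.06,0,0,0],[0,0,0.08,0,0,0],[0,0,0.1,0,0,0],[0,0,0.12,0,0,0],[0,0,0.14,0,0,0],[0,0,0.16,0,0,0],[0,0,0.16,0,0,0]]'; python3 - <<'E'
from bay import *
pin(0)
E
python3 -m jog '[[0,0,0.015,0,0,0],[0,0,0.03,0,0,0],[0,0,0.03,0,0,0]]'; python3 - <<'E'
from bay import *
pin(0)
E
```

```text
time: 12.95
tool_pos: [581.9, -56.1, 148.5]
tcp_rot: [150.1, -0.0, 105.2]
ft_force: [0.3, 0.1, 0.2]
finger_gap: 0.3
t 12.95 pos [581.9 -56.1 148.5] rpy [150.1  -0.  105.2] dmm [-0.2  0.6  4.7] NORM [-0.001, 0.0024, 0.0186, -0.0004, -0.0001, -0.0004] f [0.3 0.1 0.2] gap 0.3
in bay [-0.6  0.2  4.7] force bay [ 0.4 -0.  -0. ] rot err [0.1 0.  0.1]
time: 13.25
tool_pos: [585.7, -55.3, 142.5]
tcp_rot: [150.0, -0.0, 105.2]
ft_force: [0.3, 0.6, 0.6]
finger_gap: 0.0
t 13.25 pos [585.7 -55.3 142.5] rpy [150.   -0.  105.2] dmm [-0.   0.2 -2.5] NORM [-0.0002, 0.0008, -0.0098, -0.0002, 0.0001, -0.0004] f [0.3 0.6 0.6] gap 0.0
in bay [-0.2  0.  -2.5] force bay [0.7 0.5 0.3] rot err [ 0.  -0.   0.1]
```

```bash
python3 - <<'E'
from bay import *
s=snap('wrist');crop(s,(322,230),100,4,f'pics/wrist10.png')
s=snap('side');crop(s,(315,150),40,9,f'pics/side10.png')
E
```

```text
pics/wrist10.png 222 155 4
pics/side10.png 275 120 9
```

View pics/wrist10.png

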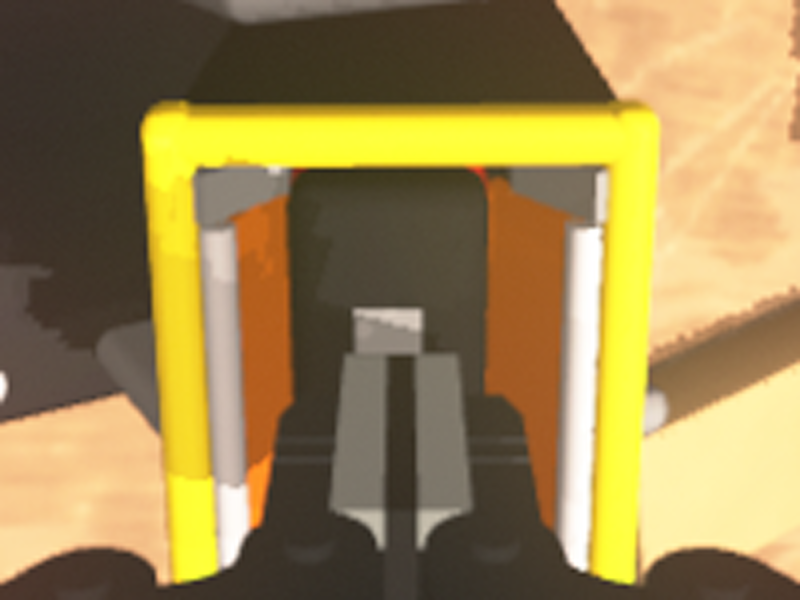

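View pics/side10.png

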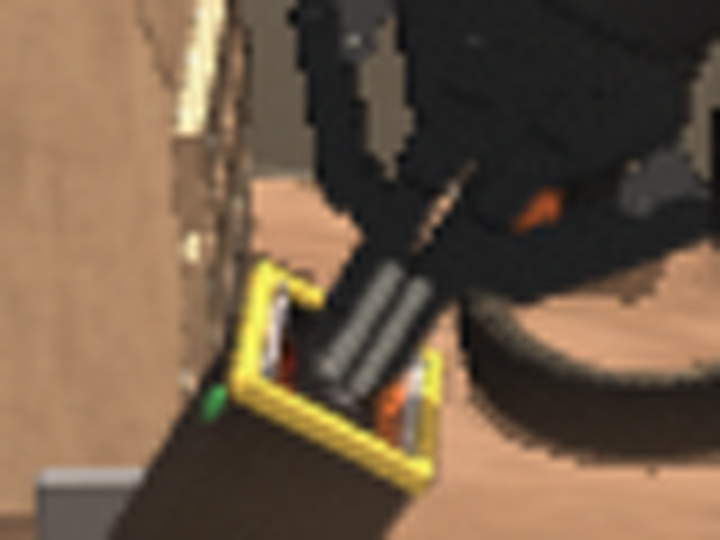

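The tail has moved in ahead of or together with the fingertips and is now about at the mouth plane. Continuing in short steps.

```bash
python3 -m jog '[[0,0,0.01,0,0,0],[0,0,0.02,0,0,0],[0,0,0.03,0,0,0],[0,0,0.03,0,0,0]]'; python3 - <<'E'
from bay import *
pin(-33)
E
python3 -m jog '[[0,0,0.008,0,0,0],[0,0,0.016,0,0,0],[0,0,0.016,0,0,0]]'; python3 - <<'E'
from bay import *
pin(-33)
E
```

```text
time: 13.75
tool_pos: [589.2, -54.3, 136.0]
tcp_rot: [150.0, -0.0, 105.2]
ft_force: [-1.5, -0.8, 0.4]
finger_gap: 0.1
t 13.75 pos [589.2 -54.3 136. ] rpy [150.   -0.  105.2] dmm [-0.1  0.3 23.1] NORM [-0.0003, 0.0012, 0.0922, -0.0002, 0.0001, -0.0004] f [-1.5 -0.8  0.4] gap 0.1
in bay [-0.3  0.1 -9.9] force bay [-1.3 -0.4  1.2] rot err [ 0.  -0.   0.1]
time: 14.05
tool_pos: [591.1, -53.8, 132.5]
tcp_rot: [150.0, -0.0, 105.2]
ft_force: [0.4, 0.7, -1.0]
finger_gap: 0.0
t 14.05 pos [591.1 -53.8 132.5] rpy [150.   -0.  105.2] dmm [-0.1  0.4 19.1] NORM [-0.0003, 0.0015, 0.0763, -0.0002, 0.0, -0.0004] f [ 0.4  0.7 -1. ] gap 0.0
in bay [ -0.3   0.1 -13.9] force bay [ 0.   0.5 -1.1] rot err [ 0.  -0.   0.1]
```

```bash
python3 -m jog '[[0,0,0.008,0,0,0],[0,0,0.012,0,0,0],[0,0,0.012,0,0,0]]'; python3 - <<'E'
from bay import *
pin(-33)
E
python3 -m jog '[[0,0,0.008,0,0,0],[0,0,0.012,0,0,0],[0,0,0.012,0,0,0]]'; python3 - <<'E'
from bay import *
pin(-33)
s=snap('wrist');crop(s,(322,230),100,4,f'pics/wrist11.png')
E
```

```text
time: 14.35
tool_pos: [592.9, -53.6, 130.7]
tcp_rot: [150.0, 0.0, 105.2]
ft_force: [-2.0, -0.8, 3.0]
finger_gap: 0.0
t 14.35 pos [592.9 -53.6 130.7] rpy [150.    0.  105.2] dmm [ 0.3 -0.3 16.6] NORM [0.0011, -0.001, 0.0665, 0.0, 0.0002, -0.0003] f [-2.  -0.8  3. ] gap 0.0
in bay [  0.3  -0.3 -16.4] force bay [-0.4 -0.2  3.6] rot err [-0.  -0.   0.1]
time: 14.65
tool_pos: [594.5, -53.2, 128.3]
tcp_rot: [150.0, 0.0, 105.2]
ft_force: [-3.0, -1.2, 5.0]
finger_gap: -0.1
t 14.65 pos [594.5 -53.2 128.3] rpy [150.    0.  105.2] dmm [ 0.3 -0.5 13.7] NORM [0.0011, -0.0019, 0.0546, 0.0002, 0.0003, -0.0003] f [-3.  -1.2  5. ] gap -0.1
in bay [  0.5  -0.3 -19.3] force bay [-0.3 -0.4  6. ] rot err [-0.  -0.   0.1]
pics/wrist11.png 222 155 4
```

View pics/wrist11.png

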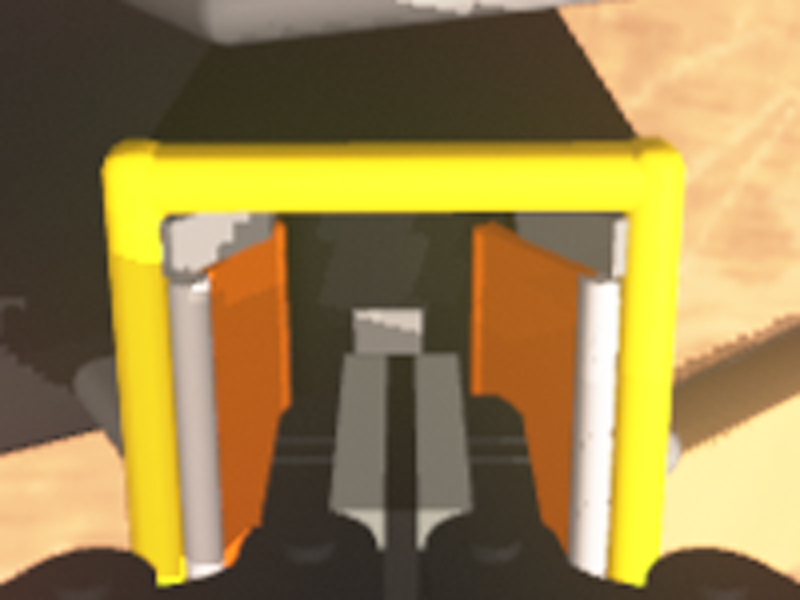

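The fingertips are on the tail and the force is rising to 6 N, so this is the connector. Continuing in 2 mm steps.

```bash
for i in 1; do python3 -m jog '[[0,0,0.004,0,0,0],[0,0,0.008,0,0,0],[0,0,0.008,0,0,0]]'; done; python3 - <<'E'
from bay import *
pin(-33)
E
python3 -m jog '[[0,0,0.004,0,0,0],[0,0,0.008,0,0,0],[0,0,0.008,0,0,0]]'; python3 - <<'E'
from bay import *
pin(-33)
E
python3 -m jog '[[0,0,0.004,0,0,0],[0,0,0.008,0,0,0],[0,0,0.008,0,0,0]]'; python3 - <<'E'
from bay import *
pin(-33)
E
```

```text
time: 15.0
tool_pos: [595.4, -53.0, 126.8]
tcp_rot: [150.0, 0.0, 105.2]
ft_force: [-6.1, -1.7, 7.4]
finger_gap: 0.2
t 15.0 pos [595.4 -53.  126.8] rpy [150.    0.  105.2] dmm [ 0.4 -0.6 11.9] NORM [0.0015, -0.0023, 0.0475, 0.0002, 0.0003, -0.0003] f [-6.1 -1.7  7.4] gap 0.2
in bay [  0.6  -0.4 -21.1] force bay [-1.8 -0.1  9.6] rot err [-0.  -0.1  0. ]
time: 15.3
tool_pos: [596.3, -52.8, 125.0]
tcp_rot: [150.0, 0.0, 105.2]
ft_force: [-6.4, -1.8, 6.0]
finger_gap: -0.0
t 15.3 pos [596.3 -52.8 125. ] rpy [150.    0.  105.2] dmm [ 0.4 -0.5  9.9] NORM [0.0016, -0.0018, 0.0394, 0.0001, 0.0003, -0.0002] f [-6.4 -1.8  6. ] gap -0.0
in bay [  0.5  -0.4 -23.1] force bay [-2.7 -0.   8.5] rot err [-0.  -0.1  0. ]
time: 15.6
tool_pos: [597.5, -52.5, 123.4]
tcp_rot: [150.0, 0.0, 105.2]
ft_force: [-4.7, -1.1, 7.8]
finger_gap: -0.1
t 15.6 pos [597.5 -52.5 123.4] rpy [150.    0.  105.2] dmm [ 0.4 -0.7  7.9] NORM [0.0017, -0.0028, 0.0318, 0.0002, 0.0003, -0.0002] f [-4.7 -1.1  7.8] gap -0.1
in bay [  0.7  -0.4 -25.1] force bay [-0.3  0.2  9.2] rot err [-0.  -0.1  0. ]
```

```bash
python3 -m jog '[[0,0,0.004,0,0,0],[0,0,0.008,0,0,0],[0,0,0.008,0,0,0]]'; python3 - <<'E'
from bay import *
pin(-33)
E
python3 -m jog '[[0,0,0.004,0,0,0],[0,0,0.006,0,0,0],[0,0,0.006,0,0,0]]'; python3 - <<'E'
from bay import *
pin(-33)
E
```

```text
time: 15.9
tool_pos: [598.6, -52.3, 122.5]
tcp_rot: [149.9, 0.1, 105.3]
ft_force: [-13.2, -0.2, 14.9]
finger_gap: 0.0
t 15.9 pos [598.6 -52.3 122.5] rpy [1.499e+02 1.000e-01 1.053e+02] dmm [ 0.5 -1.3  6.6] NORM [0.0022, -0.0053, 0.0263, 0.0004, 0.0004, -0.0001] f [-13.2  -0.2  14.9] gap 0.0
in bay [  1.3  -0.5 -26.4] force bay [-3.7  3.3 19.3] rot err [-0.1 -0.1  0. ]
time: 16.2
tool_pos: [600.1, -52.4, 123.2]
tcp_rot: [149.8, 0.1, 105.3]
ft_force: [-24.5, -1.4, 29.0]
finger_gap: 0.3
t 16.2 pos [600.1 -52.4 123.2] rpy [1.498e+02 1.000e-01 1.053e+02] dmm [ 1.1 -2.8  6.4] NORM [0.0042, -0.0113, 0.0256, 0.001, 0.0007, 0.0002] f [-24.5  -1.4  29. ] gap 0.3
in bay [  2.8  -1.  -26.6] force bay [-6.2  5.1 37.1] rot err [-0.2 -0.1 -0. ]
```

A hard rise from 19 to 37 N with no further travel at -26.6 mm: a stop. I'll back off and check that this is the connector, not a knuckle on the bezel.

```bash
python3 -m jog '[[0,0,-0.006,0,0,0],[0,0,-0.006,0,0,0]]'; python3 - <<'E'
from bay import *
pin(-33)
s=snap('wrist');crop(s,(322,230),100,4,f'pics/wrist12.png')
s=snap('side');crop(s,(315,150),40,9,f'pics/side12.png')
E
```

```text
time: 16.4
tool_pos: [598.8, -52.5, 122.7]
tcp_rot: [149.9, 0.1, 105.2]
ft_force: [-10.4, -1.5, 14.5]
finger_gap: 0.4
t 16.4 pos [598.8 -52.5 122.7] rpy [1.499e+02 1.000e-01 1.052e+02] dmm [ 0.8 -1.5  6.7] NORM [0.0031, -0.0062, 0.0266, 0.0006, 0.0006, -0.0001] f [-10.4  -1.5  14.5] gap 0.4
in bay [  1.5  -0.8 -26.3] force bay [-1.8  1.3 17.8] rot err [-0.1 -0.1  0. ]
pics/wrist12.png 222 155 4
pics/side12.png 275 120 9
```

View pics/wrist12.png

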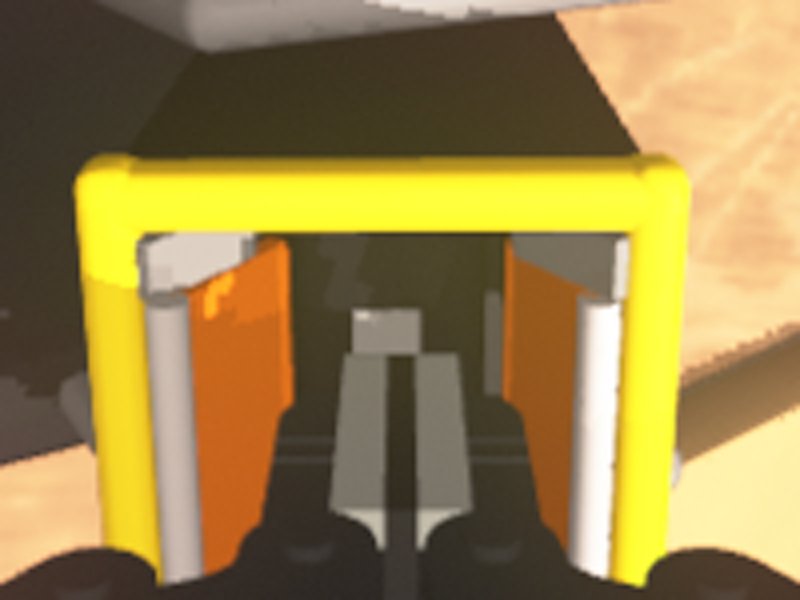

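View pics/side12.png

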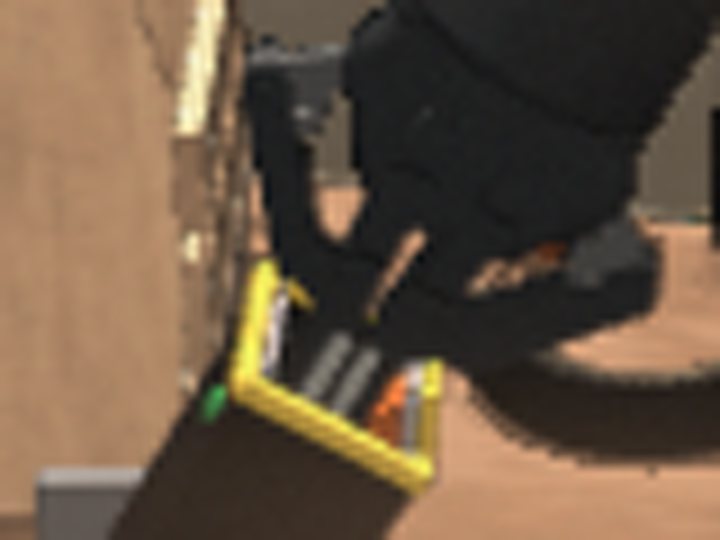

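```bash
python3 - <<'E'
from bay import *
for i in range(1):
    p,R,s=cur();print((np.array(s['wrist_torque'])@R).round(2),(np.array(s['ft_force'])@R).round(1))
E
python3 -m jog '[[0,0,0.005,0,0,0],[0,0,0.005,0,0,0]]'; python3 - <<'E'
from bay import *
p,R,s=cur();print((np.array(s['wrist_torque'])@R).round(2),(np.array(s['ft_force'])@R).round(1));pin(-33)
s=snap('wrist');cv2.imwrite('pics/wrist13.png',s['bgr'][200:400,200:450].repeat(3,0).repeat(3,1))
E
```

```text
[0.64 0.31 0.03] [  1.1  -3.3 -17.9]
time: 16.7
tool_pos: [599.9, -52.5, 123.1]
tcp_rot: [149.8, 0.1, 105.3]
ft_force: [-20.1, -1.3, 25.2]
finger_gap: 0.0
[1.15 0.76 0.  ] [  4.   -4.4 -31.7]
t 16.7 pos [599.9 -52.5 123.1] rpy [1.498e+02 1.000e-01 1.053e+02] dmm [ 1.  -2.6  6.4] NORM [0.0041, -0.0106, 0.0257, 0.0009, 0.0006, 0.0001] f [-20.1  -1.3  25.2] gap 0.0
in bay [  2.6  -1.  -26.6] force bay [-4.5  4.  31.7] rot err [-0.2 -0.1 -0. ]
```

View pics/wrist13.png

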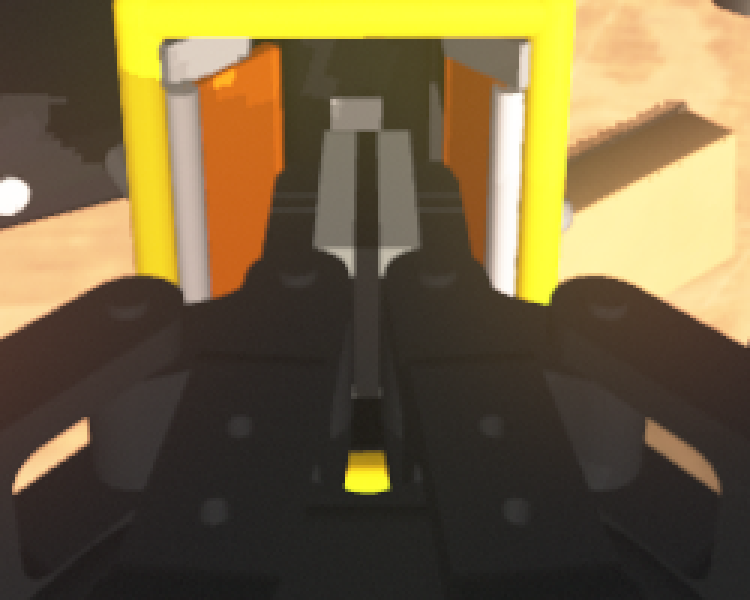

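The pads' back end lies about 37 mm behind the TCP and the elbows about 40 mm or more. At 26.6 mm depth they therefore clear the bezel by over 12 mm. The moments also put the contact near the tool axis. The stop is 10–12.5 mm past the depth where resistance began, which fits the connector's 12 mm. It has been pressed with about 37 N, under the 60 N limit, so now I come out.

```bash
python3 -m jog '[[0,0,-0.01,0,0,0],[0,0,-0.03,0,0,0],[0,0,-0.06,0,0,0],[0,0,-0.1,0,0,0],[0,0,-0.15,0,0,0],[0,0,-0.22,0,0,0],[0,0,-0.32,0,0,0],[0,0,-0.42,0,0,0],[0,0,-0.5,0,0,0],[0,0,-0.5,0,0,0]]'; python3 -m jog '[[0,0,0,0,0,0],[0,0,0,0,0,0],[0,0,0,0,0,0],[0,0,0,0,0,0]]'; python3 - <<'E'
from bay import *
pin(100)
s=snap('wrist');crop(s,(322,200),80,5,f'pics/wrist14.png')
s=snap('side');crop(s,(315,150),40,9,f'pics/side14.png')
E
```

```text
time: 17.75
tool_pos: [539.0, -69.2, 231.8]
tcp_rot: [149.8, 0.2, 105.2]
ft_force: [1.1, -0.6, 1.0]
finger_gap: 0.1
time: 18.15
tool_pos: [538.0, -67.9, 226.8]
tcp_rot: [150.1, -0.1, 105.3]
ft_force: [-0.0, 0.1, 0.6]
finger_gap: -0.3
t 18.15 pos [538.  -67.9 226.8] rpy [ 1.501e+02 -1.000e-01  1.053e+02] dmm [-0.4  0.8 -4.8] NORM [-0.0017, 0.0031, -0.0193, -0.0005, -0.0003, -0.0005] f [-0.   0.1  0.6] gap -0.3
in bay [-0.8  0.4 95.2] force bay [0.3 0.1 0.5] rot err [0.1 0.  0.1]
pics/wrist14.png 242 140 5
pics/side14.png 275 120 9
```

View pics/wrist14.png

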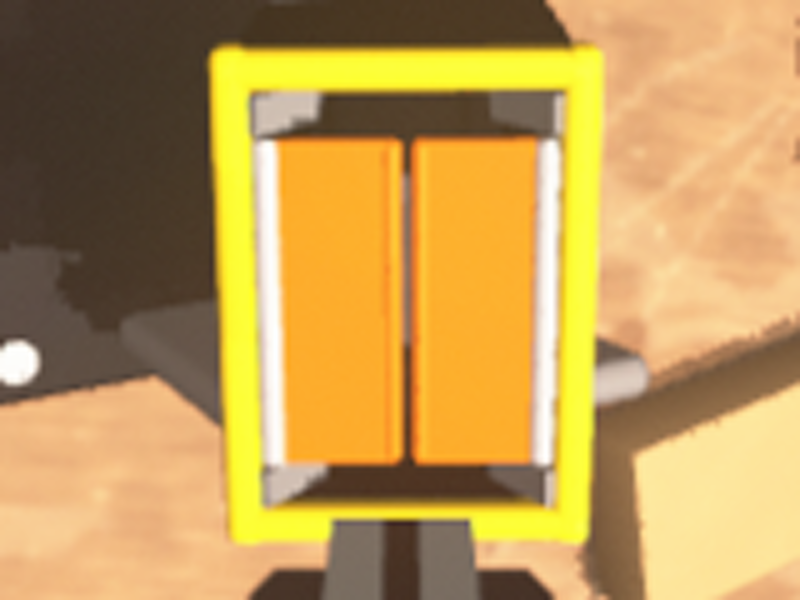

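View pics/side14.png

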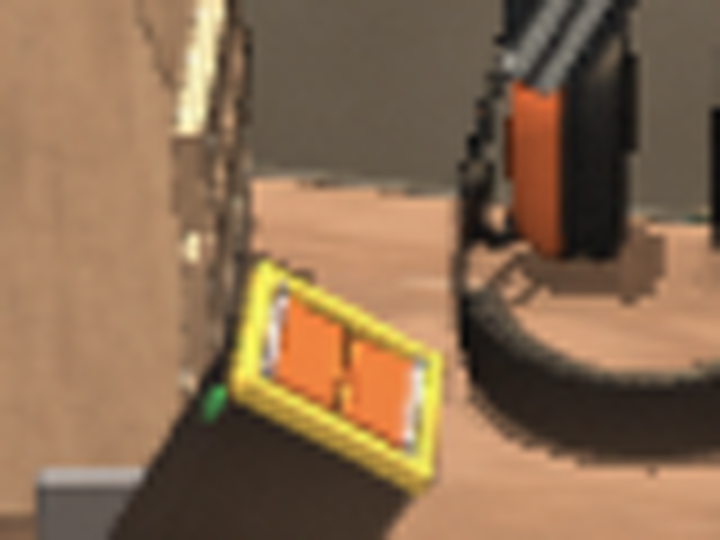

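Both flaps lie flat and shut in both views. A last check of the blue pack, then hand in.

```bash
python3 - <<'E'
from h import *
t=snap('top');a=np.load('top.npy',allow_pickle=True).item()
print('spare diff',np.abs(t['bgr'][220:255,415:465].astype(int)-a['bgr'][220:255,415:465]).max())
s=r.sense();print(s['time'],np.abs(s['qd']).max(),s['ft_force'])
r.hand_in()
E
```

```text
spare diff 223
18.3 0.3071587943684888 [ 0.73418813  0.74949316 -0.51029352]
the job is handed in; nothing more can be done
```

The blue-pack check showed a pixel difference, so I'll see what caused it.

```bash
python3 - <<'E'
from h import *
try:
    t=snap('top');a=np.load('top.npy',allow_pickle=True).item()
    im=np.hstack([x['bgr'][200:275,390:490] for x in(a,t)]);cv2.imwrite('pics/sp.png',cv2.resize(im,None,fx=4,fy=4))
except Exception as e: print(e)
E
```

```text
the job is handed in; nothing more can be done
```

```bash
python3 - <<'E'
from h import *
a=np.load('side.npy',allow_pickle=True).item()['bgr'];b=np.load('side6.npy',allow_pickle=True).item()['bgr'];w=np.s_[150:188,370:386]
print(np.abs(a[w].astype(int)-b[w]).max())
E
ls pics/sp.png
```

```text
6ls: cannot access 'pics/sp.png': No such file or directory
```

The red-banded pack is in the dock, pressed to a hard stop, with both flaps shut behind it. The job was handed in at 18.3 s.

- **Insertion:** I gripped the pack across its 24 mm side and pushed it in line through both flaps until the fingertips reached the mouth. I then let go and followed the tail in with shut fingertips.
- **Connector:** Pushing took about 6–10 N, with a sharp stop when the fingertips were 26.6 mm below the mouth plane. The highest wrist force I read was 37 N, against the 60 N limit. Resistance began 10–12.5 mm before that stop, which fits the connector's 12 mm travel. I could not measure that travel directly, so "home" rests on the stop and its depth.
- **Flaps:** After I came out, the wrist and side pictures both showed the two flaps lying flat and shut.
- **Robot:** The fingers were about 95 mm clear of the mouth, with no force felt and the arm nearly still.
- **Blue pack, last check disagreed:** Comparing the top picture before and after gave a large pixel difference (223) around it. I handed in without looking at that picture, and no camera view was possible afterwards. The arm or its shadow in that part of the picture may explain it, but I did not confirm that. In the side view the blue pack was unchanged at 9.7 s (difference of 6). After that the arm only worked at the dock, more than 200 mm from it.

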